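# Set the angle dial to the set-point line and take the reading

### The arm

A 6-joint arm with a two-finger parallel gripper is mounted at the origin on a cart in front of the work surface, level with it; the furniture and walls round the work are solid. World frame = base frame: x ahead of the robot, y to its left, z up, the work surface at z = 0. Lengths are in m, angles in rad, forces in N, time in s.
With the tool pointing down it reaches from about 0.275 to 0.825 m from the base axis. Payload 4.9 kg.
Tool frame: the origin (TCP) lies midway between the tips of the shut fingers; the grasp point (between the pads) lies 19 mm behind it (grip_point_offset is the distance from the TCP to the grasp point, in m); z points along the fingers, x is the direction in which the jaws open and shut, and the axes are right-handed (so a half turn about z gives the same grasp; the last joint's range is limited). The gripper opens to 85 mm and grips with 20 to 120 N. Pads are 22 mm wide; open, the fingers measure 114 mm over their backs; the gripper's body (76 mm by 85 mm) begins 54 mm behind the grasp point. The pads swing forward as they close: fully open they stand 13 mm farther back than shut.
Start: joints at [-0.134, 0.326, -0.193, 1.052, 0, 1.437], TCP at [0.55, 0, 0.231] pointing down, gripper open.
Joint ranges: [-2.65, 2.65], [-0.97, 1.79], [-1.3, 1.35], [-1.93, 2.1], [-1.47, 1.37], [-3.14, 3.14]. Speed limits (rad/s): [2.57, 2.57, 3.14, 3.14, 3.14, 3.14].

### API

Orientations are given as a rotation vector (axis times angle).
In Python, from cell import * gives the robot as it stands. Calls block until the motion is done:
- movep(position, orientation): joint-space move of the TCP to a pose.
- move_l(position, velocity=0.15, rot=None, until_force=None): straight line of the TCP; rot=None keeps the orientation; velocity is the mean speed in m/s. With until_force (N) it stops when the force on the tool has changed by that much, and returns True; else False.
- set_joints(angles): joint-space move.
- let_go() and grab(newtons=None): open the fingers fully, or close them until they stop; newtons is the grip in N (None keeps the last).
- sleep(seconds).
- ik(position, orientation): joint angles nearest the present ones, or None.
- get_state(): the state.
- grab_frame(name): name is "scene" or "side" or "wrist"; returns a dict with "img" (420x560x3 uint8, red, green, blue), "fx", "fy", "cx", "cy" (pixels), "cam_to_world" (4x4, takes a point from camera to world coordinates); the wrist camera has in their place "T_tool_cam" (4x4, takes a point from camera to tool coordinates, whose origin is the TCP and whose axes are the tool frame's). Camera axes: x right, y down, z forward; pixel columns grow to the right and rows downward; lengths in m; the calibration is good to about 2 mm. A picture is of the moment at which its call begins: read the wrist's pose just before it. There is no depth.
A pose or a line that the arm cannot do raises MotionError and nothing moves.
- sign_off(): hands the job in, once; it reports no verdict.
Trained networks look in the newest picture that a camera, given by its name, has taken for a name from the list of things; names that differ only in an ending like _2 or _b are one class to them, and where a whole thing is asked for, a point or a joint stands for the part that bears it (a point fixed in the world has none). Each returns a list of dicts, best first, with "score" (0 to 1); they miss things now and then, are a little off and sometimes report something else, mostly with a low value. They report only what shows in the picture. A call takes as long as a camera call.
- spot_in(camera, name): "centre" ([column, row] in pixels, amid what is visible of it).
- silhouettes(camera, name): "mask" (420x560 bool, what is visible of it) and "centre" ([column, row] in pixels, amid what is visible of it).
- tip_of(camera, name): "centre" ([column, row] in pixels: a listed point, or the origin of a listed thing).
The state is a dict: "clock": time; "q": joint angles; "joint_velocities": joint speeds; "tau": joint torques, N m; "position": TCP position; "eef_rot": TCP orientation; "contact_force": force on the tool from outside, world axes, zero at the start; "wrist_torque": the same for the moment, N m; "finger_gap": opening from 0.0 (shut) to 1.0 (fully open).
Only numpy, scipy, OpenCV 4.12 (cv2) and the standard library are available. Lean on these libraries where they do the work, as an engineer would, in place of code of your own. Each camera call takes 0.05 s, during which the arm holds its last target. There are 200 camera calls.

### The job

With a fingertip, gently push the black peg on the instrument's dial so that the dial turns until its red index mark lines up with the orange line on the fixed scale. Only then press the green button all the way down to take the reading, and let it come up again with the marks still lined up. Push and press only: do not pinch the peg or press hard on the dial, and do not pick up or shift the small bottle, blue cap and open cup standing beside the instrument.

Things in the scene. Friction and masses are not known exactly. Their poses are not given: they have to be found in the camera images.
- instrument: The low white instrument housing, fixed to the bench: 184 mm deep, 252 mm wide, flat top 40 mm above the bench. Its origin is on the bench under the dial's axis; x points to its back (away from the robot at yaw 0), y to its left, z up. It reaches 92 mm to the front, to the back and to the left of the dial's axis and 160 mm to the right
- dial_axis (a point): Centre of the dial's top face (53.5 mm above the bench), on its vertical turning axis. The dial is a flat grey disc, 133 mm across, 10 mm thick, with a steel hub 26 mm across and 4 mm high in the middle. A fixed flat white scale ring with black ticks, 170 mm across, lies round it
- peg (a point): Middle of the black upright finger peg on the dial: a round peg 15 mm in diameter, on a collar 20 mm in diameter and 4 mm high, with a slippery free-turning sleeve. It stands 35 mm above the dial's top face, and this point is 17 mm above that face. It is 46 mm from the dial's axis, exactly opposite the red index mark
- index_mark (a point): Outer end of the red index mark on the dial's top face, 66 mm from the axis. The mark is a radial line 6 mm wide that runs from 26 to 66 mm from the axis
- target_mark (a point): Inner end of the orange set-point line on the fixed scale, 66 mm from the dial's axis. The line is radial, 6 mm wide, runs out to 84 mm, and is flush: it cannot be touched or moved. It stands at another place round the dial each time
- dial (a joint): Angle of the dial in rad, growing anticlockwise seen from above. At 0 the red index mark points to the housing's back (+x of the housing). It turns freely past a full turn either way with a light friction of about 0.08 N m (about 2 N at the peg) and stays where it is left. It is light (0.11 kg), so touch the peg slowly
- target_line (a joint): Angle of the orange line in rad, measured like the dial's: the marks line up when the two angles are equal or differ by a full turn (6.283)
- read_button_top (a point): Centre of the top of the round green push button (32 mm across, its top 63 mm above the bench when up) in a black collar (48 mm across, top 52 mm above the bench), 119 mm to the right and 20 mm to the front of the dial's axis. It is pressed straight down and springs back when let go
- read_button (a joint): How far the green button is pressed, in m: 0 is up, 0.007 is fully down (about 5 N)
- vial_mid (a point): Middle of a small plastic bottle with a white screw cap, 37 mm across and 85 mm high, loose on the bench to the left of the housing; not to be moved
- cap_mid (a point): Middle of a loose blue screw cap, 53 mm across and 26 mm high, on the bench to the left of the housing; not to be moved
- cup_mid (a point): Middle of a loose open pale steel cup, 65 mm across and 88 mm high, on the bench to the right of the housing; not to be moved

How it is judged:
By the outcome, as a careful person would: the job done as asked, in the order asked, and still so for the second after the job is handed in, with the robot touching nothing.
It also fails if it takes over 58 s, if anything falls off the work surface, if the arm or the gripper's body presses on something with over 40 N, if the wrist force passes 120 N, or if a joint passes its speed limit or range.

## Working session

There is one attempt and no reset: what is moved stays moved. The work goes in short steps, each a Python script; the robot and the scene stay as the last script left them, time stands still between calls to the robot, and variables do not carry over. Pictures are saved under pics/ and viewed, about 8 in all and at most 12, crops included, and the job is handed in when it is done.

```bash
mkdir -p pics; python3 - <<'E'
from cell import *
import cv2,numpy as np
s=get_state();print(s['clock'],s['position'],s['eef_rot'],s['contact_force'])
for c in("scene","side","wrist"):
    f=grab_frame(c);cv2.imwrite(f"pics/{c}0.png",f["img"][:,:,::-1])
    print(c,f['fx'],f['cx'],f['cy'],np.round(f.get('cam_to_world',f.get('T_tool_cam')),3).tolist())
    for n in("dial_axis","peg","index_mark","target_mark","read_button_top","vial_mid","cap_mid","cup_mid","instrument"):
        r=tip_of(c,n);print(n,[(np.round(d['centre'],1).tolist(),round(d['score'],2)) for d in r[:2]])
a=cv2.imread("pics/scene0.png");b=cv2.imread("pics/wrist0.png")
cv2.imwrite("pics/both.png",cv2.resize(np.vstack([a,b]),(400,600)))
E
```

```text
0.0 [5.49436222e-01 1.01848705e-04 2.30508510e-01] [-3.14134951e+00  1.86348693e-05  2.63382839e-03] [ 0.38850495 -0.06906392 -0.7700055 ]
scene 395.73386237543565 278.0381277050328 210.32386414898772 [[-0.867, -0.257, 0.427, 0.175], [-0.498, 0.438, -0.748, 0.691], [0.006, -0.861, -0.508, 0.51], [0.0, 0.0, 0.0, 1.0]]
dial_axis [([289.0, 221.3], 0.8)]
peg [([307.7, 213.9], 0.8)]
index_mark [([255.8, 217.8], 0.95)]
target_mark []
read_button_top [([305.9, 189.6], 0.67)]
vial_mid [([253.4, 262.9], 0.56), ([287.3, 220.6], 0.27)]
cap_mid [([300.4, 279.4], 0.73)]
cup_mid [([287.8, 180.7], 0.96), ([253.5, 217.9], 0.75)]
instrument [([289.6, 241.6], 0.56)]
side 454.7712631403875 283.9597221103463 201.72455267001737 [[-0.852, -0.332, 0.406, 0.173], [-0.524, 0.553, -0.648, 0.622], [-0.009, -0.764, -0.645, 0.654], [0.0, 0.0, 0.0, 1.0]]
dial_axis [([289.8, 217.4], 0.93)]
peg []
index_mark [([257.4, 214.9], 0.56), ([302.5, 292.1], 0.21)]
target_mark []
read_button_top [([311.8, 182.0], 0.64)]
vial_mid [([249.2, 270.3], 0.63), ([311.8, 179.2], 0.15)]
cap_mid [([302.3, 291.1], 0.7)]
cup_mid [([293.0, 158.2], 0.62)]
instrument [([291.1, 237.5], 0.6)]
wrist 355.53714289512965 275.1189361474856 213.4394534494963 [[1.0, 0.002, 0.001, -0.001], [-0.002, 0.962, 0.273, -0.07], [-0.001, -0.273, 0.962, -0.142], [0.0, 0.0, 0.0, 1.0]]
dial_axis [([241.0, 133.4], 0.75)]
peg [([186.4, 165.5], 0.74)]
index_mark [([306.2, 99.8], 0.97), ([240.9, 131.7], 0.71)]
target_mark [([207.1, 197.5], 0.62)]
read_button_top [([253.3, 264.7], 0.87)]
vial_mid []
cap_mid []
cup_mid [([340.5, 323.0], 0.7)]
instrument [([241.4, 131.4], 0.57)]
```

View pics/scene0.png

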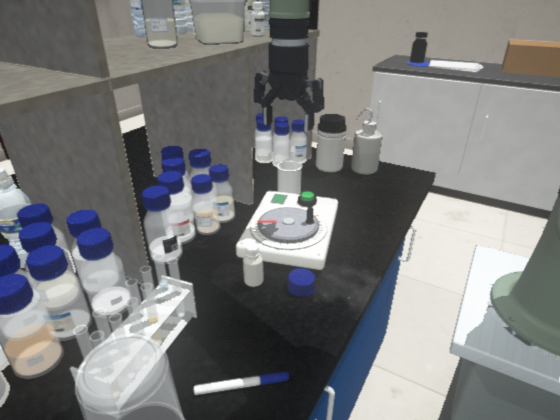

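View pics/wrist0.png

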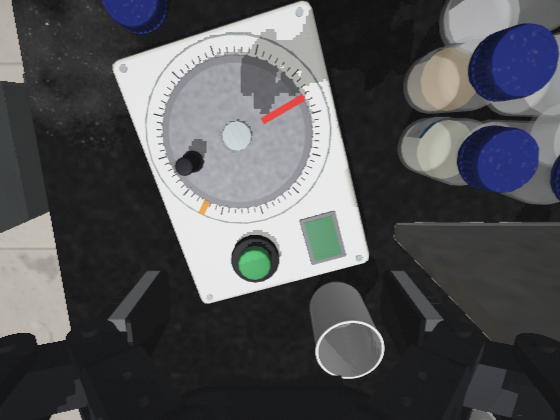

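Wrist view: the hub is at about (237,135), the red mark's outer end at (305,98), the orange line at (205,207), the peg's base near (190,162) and the button at (254,262). The cup is at (350,340). The short way is clockwise, about 141°.

```bash
cat > h.py <<'E'
from cell import *
import cv2,numpy as np
from scipy.spatial.transform import Rotation as R
def rot(yaw): # tool down, tool x at world angle yaw
    return (R.from_euler('z',yaw)*R.from_rotvec([np.pi,0,0])).as_rotvec()
def shot(name=None):
    s=get_state();f=grab_frame("wrist")
    T=np.eye(4);T[:3,:3]=R.from_rotvec(s['eef_rot']).as_matrix();T[:3,3]=s['position']
    f['W']=T@f['T_tool_cam']
    if name: cv2.imwrite(f"pics/{name}.png",f['img'][:,:,::-1])
    return f
def on_plane(f,px,z):
    W=f['W'];px=np.atleast_2d(px)
    d=np.c_[(px[:,0]-f['cx'])/f['fx'],(px[:,1]-f['cy'])/f['fy'],np.ones(len(px))]@W[:3,:3].T
    return (W[:3,3]+d*((z-W[2,3])/d[:,2])[:,None])[:,:2]
def project(f,p):
    c=np.linalg.inv(f['W'])@np.r_[p,1];return np.array([f['fx']*c[0]/c[2]+f['cx'],f['fy']*c[1]/c[2]+f['cy']])
HSV=dict(red=[(0,140,90),(6,255,255)],orange=[(10,120,120),(22,255,255)],green=[(50,150,60),(75,255,255)])
def blob(f,col):
    h=cv2.cvtColor(f['img'],cv2.COLOR_RGB2HSV);m=cv2.inRange(h,*[np.array(v) for v in HSV[col]])
    if col=='red': m|=cv2.inRange(h,np.array([174,140,90]),np.array([180,255,255]))
    n,l,st,ce=cv2.connectedComponentsWithStats(m)
    if n<2:return None
    i=1+np.argmax(st[1:,4]);ys,xs=np.nonzero(l==i);return np.c_[xs,ys].astype(float)
def measure(f,axis=None):
    """axis, dial angle, target angle (world)"""
    out={}
    a=axis
    if a is None: a=on_plane(f,tip_of("wrist","dial_axis")[0]['centre'],.0535)[0]
    for c,z in(("red",.0535),("orange",.044),("green",.063)):
        b=blob(f,c)
        if b is None: out[c]=None;continue
        P=on_plane(f,b,z)
        m=P.mean(0); d=m-a
        out[c]=(len(b),np.round(m,4).tolist(),round(float(np.degrees(np.arctan2(d[1],d[0]))),2),round(float(np.hypot(*d)),4))
    return a,out
E
python3 - <<'E'
from h import *
f=shot();a,o=measure(f);print(a,o)
for n,z in(("peg",.0705),("index_mark",.0535),("target_mark",.0435),("cup_mid",.044),("read_button_top",.063)):
    r=tip_of("wrist",n);p=on_plane(f,r[0]['centre'],z)[0] if r else None;print(n,p, None if p is None else (np.hypot(*(p-a)),np.degrees(np.arctan2(*(p-a)[::-1]))))
for n in("scene","side"):
    g=grab_frame(n);g['W']=g['cam_to_world']
    for n2,z in(("dial_axis",.0535),("vial_mid",.0425),("cap_mid",.013),("cup_mid",.044),("read_button_top",.063)):
        r=tip_of(n,n2);print(n,n2,on_plane(g,r[0]['centre'],z) if r else None)
E
```

```text
[0.51597502 0.05219668] {'red': (310, [0.5565, 0.0737], 27.99, 0.0458), 'orange': (80, [0.4813, -0.0168], -116.69, 0.0772), 'green': None}
peg [0.47462986 0.02739563] (np.float64(0.048213221086126), np.float64(-149.0424080879571))
index_mark [0.57450634 0.08214318] (np.float64(0.06574730307422827), np.float64(27.0957435163069))
target_mark [ 0.48501328 -0.00916498] (np.float64(0.06873050248492554), np.float64(-116.77450828453266))
cup_mid None None
read_button_top [ 0.52967744 -0.06631544] (np.float64(0.11930162747523997), np.float64(-83.40472248794735))
scene dial_axis [[0.5836069  0.07344382]]
scene vial_mid [[0.51152915 0.19512541]]
scene cap_mid [[0.42576202 0.16378738]]
scene cup_mid [[ 0.61925497 -0.14060291]]
scene read_button_top [[ 0.53976967 -0.08681953]]
side dial_axis [[0.51351809 0.04526183]]
side vial_mid [[0.50921693 0.20371466]]
side cap_mid [[0.41964578 0.16872552]]
side cup_mid [[ 0.62107323 -0.13369449]]
side read_button_top [[ 0.5234478 -0.0575138]]
```

```bash
cat >> h.py <<'E'
AX=np.array([.5155,.052])
def tcp(theta,off,z,axis=AX):
    "TCP for peg at angle theta (rad), behind it (ccw side) by off; tool +y pushes clockwise"
    r=np.array([np.cos(theta),np.sin(theta)]);t=np.array([-r[1],r[0]])
    return np.r_[axis+.046*r+off*t,z],rot(theta)
E
python3 - <<'E'
from h import *
import time
print(ik(*tcp(np.radians(207.5),.032,.16)))
grab(20)
# go via set_joints if wrist yaw matters
p,r=tcp(np.radians(207.5),.032,.18)
movep(p,r);s=get_state();print(s['clock'],s['position'],s['q'],s['finger_gap'])
f=shot("hover");a,o=measure(f);print(a,o)
for n,z in(("peg",.0705),("index_mark",.0535),("target_mark",.0435),("read_button_top",.063)):
    q=tip_of("wrist",n);p=on_plane(f,q[0]['centre'],z)[0] if q else None;print(n,p, None if p is None else (np.hypot(*(p-a)),np.degrees(np.arctan2(*(p-a)[::-1]))))
E
```

```text
[-0.14608378  0.2794951  -0.45559829  0.83570294  0.         -2.19684565]
6.2583 [0.48953199 0.00235939 0.18002442] [-1.46099516e-01  2.58891094e-01 -4.26656173e-01  8.85196533e-01
  1.58340522e-06 -2.19671638e+00] -0.003633952901702533
[0.51441597 0.04798995] {'red': (346, [0.5555, 0.0738], 32.08, 0.0485), 'orange': (143, [0.4811, -0.0165], -117.32, 0.0726), 'green': None}
peg [0.4758323  0.02986608] (np.float64(0.04262832640245196), np.float64(-154.83919404004908))
index_mark [0.57183191 0.08430065] (np.float64(0.06793421289374439), np.float64(32.30987842328544))
target_mark [ 0.48508178 -0.00624124] (np.float64(0.0616564366236338), np.float64(-118.40939485091798))
read_button_top [ 0.53091592 -0.06922178] (np.float64(0.11836738127477078), np.float64(-81.98709714774547))
```

View pics/hover.png

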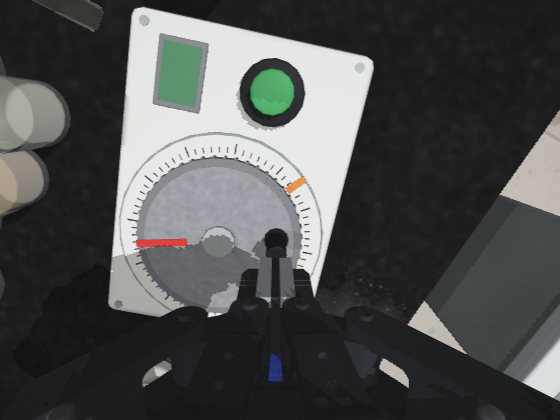

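The picture shows the hub at (218,241), the red mark out to (138,243), the orange line at (297,185) and the peg at (276,240) in front of the shut fingertips. I'll refine the axis, then descend and push most of the way.

```bash
cat >> h.py <<'E'
def line(f,col,z,hint):
    b=blob(f,col)
    if b is None or len(b)<40:return None
    P=on_plane(f,b,z);m=P.mean(0);u,s,v=np.linalg.svd(P-m,full_matrices=False);d=v[0]
    if d@(m-hint)<0:d=-d
    return m,d,len(b)
deg=lambda d:float(np.degrees(np.arctan2(d[1],d[0])))
def look(f,axis=AX):
    r=line(f,'red',.0535,axis);o=line(f,'orange',.0435,axis)
    res={}
    if r: res['red']=(r[2],deg(r[1]),deg(r[0]-axis),(r[0]-.046*r[1]).round(4).tolist())
    if o: res['orange']=(o[2],deg(o[1]),deg(o[0]-axis),(o[0]-.075*o[1]).round(4).tolist())
    return res
E
python3 - <<'E'
from h import *
f=shot();print(look(f),on_plane(f,[218,241],.0575))
E
```

```text
{'red': (346, 29.298746704280052, 28.524580002553794, [0.5154, 0.0512]), 'orange': (141, -115.91716306541787, -116.69420830868134, [0.5139, 0.051])} [[0.51563585 0.04985858]]
```

```bash
sed -i 's/^AX=.*/AX=np.array([.5153,.0513])/' h.py; python3 - <<'E'
from h import *
p,r=tcp(np.radians(208.5),.032,.068)
print(move_l(p,.12,rot=r,until_force=8))
s=get_state();print(s['clock'],s['position'],s['contact_force'])
f0=s['contact_force']
p,r=tcp(np.radians(208.5),.0185,.068);move_l(p,.02,rot=r)
for th in np.linspace(208.5,78,15)[1:]:
    p,r=tcp(np.radians(th),.0185,.068)
    if move_l(p,.04,rot=r,until_force=12): print("force stop",th);break
    print(round(th),np.round(get_state()['contact_force']-f0,1))
    
s=get_state();print(s['clock'],s['position'])
print(look(shot("push1")))
E
```

```text
False
7.6917 [0.49074661 0.00115657 0.06857505] [ 0.66925636  0.69800725 -0.31662896]
199 [-1.2 -1.1  0.8]
190 [-0.1 -0.6  1.1]
181 [-0.3 -0.1  0.4]
171 [-0.9 -1.3 -0.1]
162 [-0.2 -0.8  0.6]
153 [-0.3  0.   0.8]
143 [-1.1 -0.8  0.3]
134 [-0.9 -2.  -0.1]
125 [-1.  -1.   0.8]
115 [-0.7 -0.4  0.1]
106 [-1.  -1.8 -0.1]
97 [-0.3  0.3 -0.1]
87 [-0.9 -0.1 -0.1]
78 [-0.8 -0.3 -0.1]
13.4167 [0.50686321 0.1000543  0.06805378]
{'red': (920, -100.83484216380369, -99.54834405241643, [0.5162, 0.0504]), 'orange': (291, -119.32688680655922, -116.414175844881, [0.5174, 0.047])}
```

View pics/push1.png

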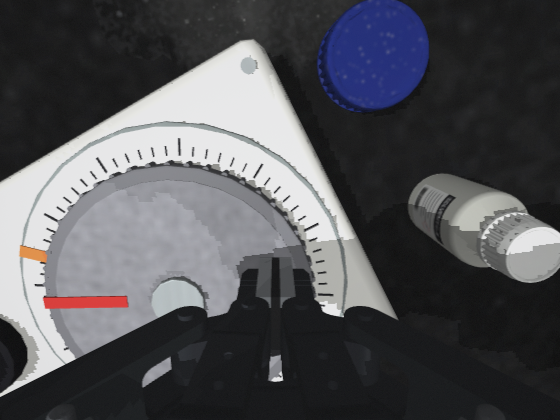

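The push worked: the dial is near -100° and the orange line near -116.5°. Both marks show, with red at y≈301 px and orange at y≈254 px. Continue.

```bash
python3 - <<'E'
from h import *
for th in (71,65.5):
    p,r=tcp(np.radians(th),.0185,.068);move_l(p,.03,rot=r,until_force=12)
    f=shot("push2");print(th,look(f))
    r_=line(f,'red',.0535,AX)
    for z in(.041,.0435): 
        o=line(f,'orange',z,AX);d=o[0]-r_[0];print(z,deg(d)-deg(r_[1]),deg(o[0]-AX)-deg(r_[0]-AX))
print(get_state()['clock'])
E
```

```text
71 {'red': (913, -107.39965927463197, -105.9909648309456, [0.5162, 0.0503]), 'orange': (257, -116.68645249896113, -116.43494989161628, [0.5141, 0.0481])}
0.041 -20.73805927442089 -9.43407938923579
0.0435 -23.690511153681 -10.443985060670684
65.5 {'red': (913, -113.05455467614627, -111.43925627405642, [0.5163, 0.0502]), 'orange': (237, -116.69880056776093, -116.5049006051753, [0.5139, 0.048])}
0.041 -8.113636757274278 -4.099044707306973
0.0435 -10.772746929510959 -5.065644331118875
14.225
```

```bash
python3 - <<'E'
from h import *
p,r=tcp(np.radians(61.5),.0185,.068);move_l(p,.02,rot=r,until_force=12)
print(look(shot()))
# back off tangentially, then up, and look with the camera above the marks
p,r=tcp(np.radians(61.5),.028,.068);move_l(p,.05,rot=r)
p[2]=.16;move_l(p,.15)
# camera sits 70 mm to -y of the TCP; put marks (axis+70mm at -117deg) under camera view
m=AX+.06*np.array([np.cos(np.radians(-117)),np.sin(np.radians(-117))])
yaw=np.radians(63); ydir=np.array([np.cos(yaw-np.pi/2),np.sin(yaw-np.pi/2)])
movep(np.r_[m+.045*ydir,.15],rot(yaw))
f=shot("check1");print(get_state()['clock'],look(f))
r_=line(f,'red',.0535,AX)
for z in(.041,.0435):
    o=line(f,'orange',z,AX);d=o[0]-r_[0];print(z,deg(d)-deg(r_[1]),deg(o[0]-AX)-deg(r_[0]-AX))
E
```

```text
{'red': (903, -116.46780644484839, -115.24399177311568, [0.516, 0.0504]), 'orange': (233, -116.03547994804403, -116.455093884215, [0.5133, 0.0485])}
16.3417 {'red': (537, -116.19752746815438, -115.87239708002775, [0.5154, 0.0508]), 'orange': (189, -116.23353323130566, -116.63452083325467, [0.5145, 0.0509])}
0.041 -1.125226805162015 -0.5637742788051838
0.0435 -1.6418605239044837 -0.7621237532269163
```

View pics/check1.png

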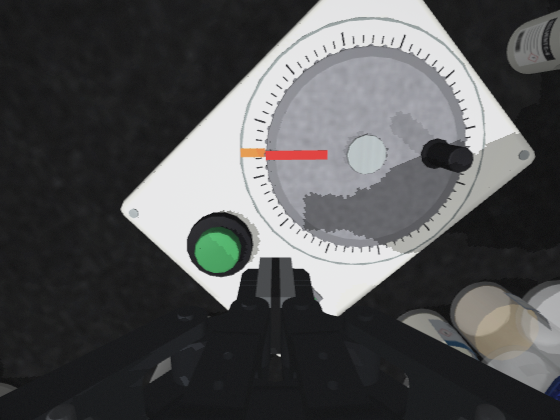

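Seen from above, red (y≈155) and orange (y≈153) nearly line up and about 0.7° is left. A tiny push will fix that, then I recheck from the same place.

```bash
python3 - <<'E'
from h import *
p,r=tcp(np.radians(60.8),.028,.16);movep(p,r)
p[2]=.068;move_l(p,.12,until_force=8)
p,r=tcp(np.radians(60.8),.0185,.068);move_l(p,.02,rot=r,until_force=12)
p,r=tcp(np.radians(60.8),.028,.068);move_l(p,.05,rot=r)
p[2]=.16;move_l(p,.15)
m=AX+.06*np.array([np.cos(np.radians(-117)),np.sin(np.radians(-117))])
yaw=np.radians(63); ydir=np.array([np.cos(yaw-np.pi/2),np.sin(yaw-np.pi/2)])
movep(np.r_[m+.045*ydir,.15],rot(yaw))
f=shot("check2");print(get_state()['clock'],look(f))
r_=line(f,'red',.0535,AX)
for z in(.041,.0435):
    o=line(f,'orange',z,AX);d=o[0]-r_[0];print(z,deg(d)-deg(r_[1]),deg(o[0]-AX)-deg(r_[0]-AX))
s=silhouettes("wrist","read_button")
for x in s[:2]:
    ys,xs=np.nonzero(x['mask']);print(x['score'],len(xs),x['centre'],on_plane(f,x['centre'],.063))
print(on_plane(f,[217,252],.063)); t=tip_of("wrist","read_button_top");print([on_plane(f,x['centre'],.063) for x in t[:1]])
cv2.imwrite("pics/crop2.png",cv2.resize(f['img'][100:300,150:400,::-1],None,fx=3,fy=3,interpolation=cv2.INTER_CUBIC))
E
```

```text
20.2083 {'red': (549, -118.04973199250445, -117.09776914408913, [0.5159, 0.0507]), 'orange': (190, -116.87089263539752, -116.61582558392946, [0.5153, 0.0505])}
0.041 2.6959660318551784 0.6806354460160833
0.0435 2.1910335965682464 0.4819435601596638
0.71 1664 [218.3, 249.8] [[ 0.52801605 -0.06634387]]
[[ 0.52902213 -0.06793988]]
[array([[ 0.53135307, -0.07005377]])]
```

View pics/crop2.png

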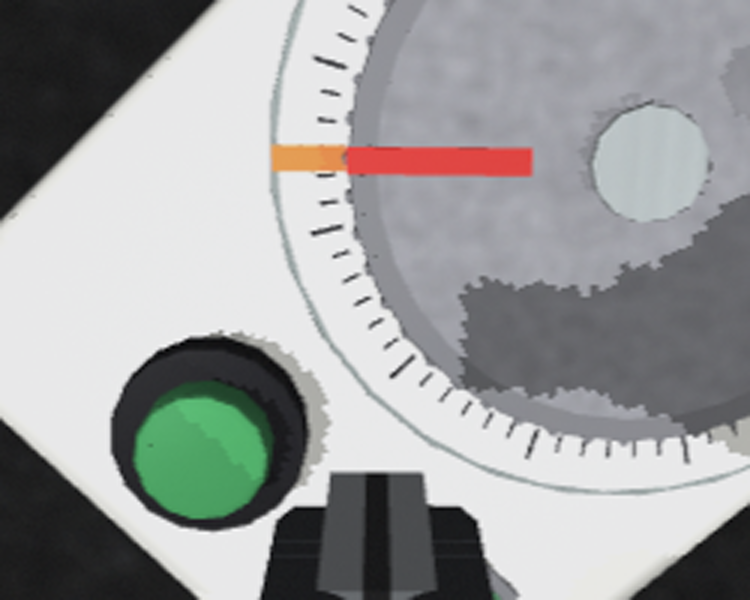

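The marks line up: orange (310,158), red (350–530,161) and hub (650,162) in the crop lie on one line, within about 0.5°. Next is the button, about (0.529,-0.068).

```bash
python3 - <<'E'
from h import *
yaw=np.radians(55);B=np.array([.5293,-.068])
movep(np.r_[B,.09],rot(yaw))
f0=get_state()['contact_force']
hit=move_l(np.r_[B,.067],.05,until_force=6)
z=.064
while z>.0525:
    z-=.0015; hit=move_l(np.r_[B,z],.015,until_force=12)
    s=get_state();print(round(z,4),s['position'].round(4) if hasattr(s['position'],'round') else s['position'],np.round(s['contact_force']-f0,1),hit)
    if hit or (s['contact_force']-f0)[2]>9:break
sleep(.3);s=get_state();print(s['position'],np.round(s['contact_force']-f0,1))
move_l(np.r_[B,.09],.06)
m=AX+.06*np.array([np.cos(np.radians(-117)),np.sin(np.radians(-117))])
yaw=np.radians(63); ydir=np.array([np.cos(yaw-np.pi/2),np.sin(yaw-np.pi/2)])
movep(np.r_[m+.045*ydir,.15],rot(yaw))
f=shot("check3");print(get_state()['clock'],look(f))
E
```

```text
0.0625 [ 0.5296 -0.0681  0.0627] [0.2 0.3 1.7] False
0.061 [ 0.5296 -0.0681  0.0612] [-0.4  0.7  2. ] False
0.0595 [ 0.5296 -0.0681  0.0596] [ 0.  -0.6  3.5] False
0.058 [ 0.5296 -0.0681  0.0581] [-0.1 -1.2  2.8] False
0.0565 [ 0.5296 -0.0681  0.0566] [ 0.6 -1.3  4.6] False
0.055 [ 0.5296 -0.0681  0.0559] [-1.9 -1.  11.5] False
[ 0.52963629 -0.06810104  0.05593621] [-2.   0.3 11. ]
24.5 {'red': (529, -117.99754550955389, -117.08222972331897, [0.5158, 0.0507]), 'orange': (189, -116.56629031538249, -116.62717699036315, [0.5149, 0.0506])}
```

View pics/check3.png

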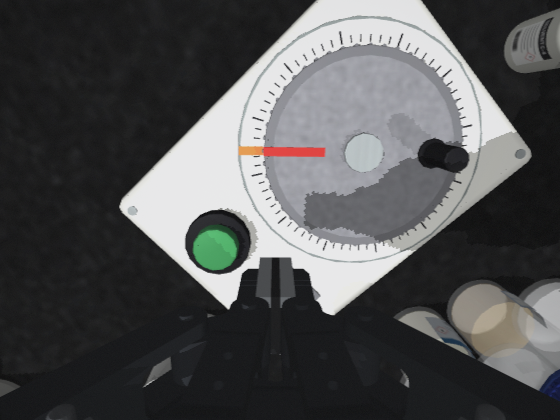

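The button reached its stop at z = 55.9 mm with 11 N, and it has come up again. The marks at (250,151) and (265–325,152) still line up, and the arm is clear.

```bash
python3 -c "
from cell import *
sleep(.5);sign_off()"
```

```text
the job is handed in; nothing more can be done
```

The job is handed in: I turned the dial to the orange line, then pressed the green button to its stop and let it come back up.

- **Dial:** I pushed the peg clockwise about 145° with the shut fingertips. Contact force stayed at about 2 N. A first look from above showed about 0.7° left, so I gave it one more tiny push.
- **Button:** I pressed it once. It stopped after about 7 mm, with the force rising sharply to about 11 N.
- **Last check:** The final picture shows the button up, the marks lined up and the fingers clear of everything. The arm's clock read 24.5 s.
- **Where the checks disagree:** Measured by position round the axis, the red mark is about 0.5° past the orange line. Comparing the fitted directions of the two lines gives about 1.4°, but the orange line is too short for that to be reliable. By eye they lie on one line.
- **Bottle, cap and cup:** I planned the moves to stay clear of them and felt no unexpected contact. I did not measure their positions again at the end.

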